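# Hold the mist tank's bayonet lid at its vent mark

### The arm

A 6-joint arm with a two-finger parallel gripper is mounted at the origin on a cart in front of the work surface, level with it; the furniture and walls round the work are solid. World frame = base frame: x ahead of the robot, y to its left, z up, the work surface at z = 0. Lengths are in m, angles in rad, forces in N, time in s.
With the tool pointing down it reaches from about 0.375 to 0.9 m from the base axis. Payload 3.1 kg.
Tool frame: the origin (TCP) lies midway between the tips of the shut fingers; the grasp point (between the pads) lies 19 mm behind it; x points along the fingers, y is the direction in which the jaws open and shut, and the axes are right-handed (so a half turn about x gives the same grasp; the last joint's range is limited). The gripper opens to 87 mm and grips with 3 to 60 N. Pads are 19 mm wide; open, the fingers measure 117 mm over their backs; the gripper's body (75 mm by 190 mm) begins 51 mm behind the grasp point.
Start: joints at [1.083, 0.527, 1.433, -0, 1.181, -0.178], TCP at [0.19, 0.595, 0.223] pointing down, gripper open.
Joint ranges: [-3.08, 3.08], [-0.75, 2.2], [0.22, 2.44], [-1.43, 4.57], [0, 2.65], [-2.85, 2.85]. Speed limits (rad/s): [2.79, 2.79, 3.14, 3.14, 3.14, 3.14].

### API

Orientations are given as a unit quaternion [x, y, z, w].
In Python, from rig import get_obs, imaging, robot gives the robot as it stands.
- The arm moves only by the shell command python3 -m inch 'ROWS' [FORCE]. ROWS is JSON, a list of rows, each a list of 3 entries, a list of its own where there are three numbers: the finger opening in mm, from 0 to 87, then the shift along the tool's x, y, z in mm, then the turn, a rotation vector about the tool's x, y, z in degrees. In form: [[grip, [dx, dy, dz], [wx, wy, wz]], ...]. A call has 1 to 12 rows; each row shifts and turns the pose as measured when the row begins, along the tool's axes as they then stand; what a row does not reach is not made up. A row lasts 1/8 s, in which the tool goes at most 62.5 mm and 10.7 degrees, less where a joint would pass 70% of its speed; a pose out of reach is approached as far as the arm can. A call with a gripper value outside its range is refused whole. The fingers move at their own pace and stop on an object; FORCE is the grip in N (left out, the last holds). Time passes only in rows, so rows that do not move let the fingers close. It gives the time, the measured TCP pose, the force and the opening at its end, in the units of the state.
- get_obs(): the state, without advancing time (a new reading comes with each control period).
- imaging.camera(name): name is "side" or "top"; returns the picture (420x560x3 uint8, red, green, blue); there is no depth.
- imaging.camera_params(name): a dict with "camera_matrix" (3x3 intrinsics, pixels), "k1" (the pictures are not rectified: a ray, as slopes to the right and down, at radius r is drawn at 1 + k1 r^2 times it, then the intrinsics apply), "xyz" and "rotation" of the camera in the world. Camera axes: x right, y down, z forward; pixel columns grow to the right and rows downward; lengths in m; the calibration is good to about 2 mm. A picture is of the moment at which its call begins. camera_params takes no time and is no camera call.
- robot.hand_in(): hands the job in, once; it reports no verdict.
Trained networks look in the newest picture that a camera, given by its name, has taken for a name from the list of things; names that differ only in an ending like _2 or _b are one class to them, and where a whole thing is asked for, a point or a joint stands for the part that bears it (a point fixed in the world has none). Each returns a list of dicts, best first, with "confidence" (0 to 1); they miss things now and then, are a little off and sometimes report something else, mostly with a low value. They report only what shows in the picture. A call takes as long as a camera call.
- imaging.cut_out(camera, target): "pixels" (420x560 bool, what is visible of it) and "box" ([centre column, centre row, width, height] in pixels, round what is visible of it).
- imaging.tip_of(camera, target): "pixel" ([column, row] in pixels: a listed point, or the origin of a listed thing).
The state is a dict: "time": time; "q": joint angles; "joint_velocities": joint speeds; "joint_torque": joint torques, N m; "position": TCP position; "tool_rot": TCP orientation; "ft_force": force on the tool from outside, world axes, zero at the start; "moment": the same for the moment, N m; "grip_width": finger opening in m.
Only numpy, scipy, OpenCV 4.12 (cv2) and the standard library are available. Lean on these libraries where they do the work, as an engineer would, in place of code of your own. Each camera call takes 0.05 s, during which the arm holds its last target. There are 200 camera calls.

### The job

The saw's mist-lubricator tank has been refilled. Take its blue bayonet lid by the cross bar, drop its two lugs through the gaps in the tank's collar, press it down on the spring and turn it clockwise (seen from above) to the yellow vent mark, halfway to the lock, so that the air can be bled with the lid caught but not locked. Never let it go on into the lock at the red mark; the job finishes with the gripper still gripping the bar and holding the lid down at the yellow mark, and the other things on the table are left alone.

Things in the scene. Friction and masses are not known exactly. Their poses are not given: they have to be found in the camera images.
- lid: Loose bayonet lid, 0.2 kg, upright on the table at first. Origin: centre of its flat underside, z up. Plug 64 mm wide, 16 mm high, 2.5 mm chamfer. Two steel lugs on the plug at +x and -x, reaching 41.5 mm from the axis, 12 mm wide, from z 0 to 5 mm. Blue flange 98 mm wide from z 16 to 21 mm, with a 7 mm high brass stub 34 mm off the axis at +y. The same after a half turn.
- bar_top (a point): Centre of the top of the lid's black cross bar, 53 mm above the lid's origin. The bar runs along the lid's x axis: 66 mm long, 16 mm wide (y), standing 32 mm above the flange; grip it across its width. A white pointer lies on the flange at each end of it.
- mouth (a point): Centre of the tank's mouth, level with its collar's top, 150 mm above the table; z up. Collar 120 mm outside; lip 70 mm inside, 4 mm thick at two 30 degree gaps (89 mm across there) at the point's +x and -x (white marks). The lid goes in with its x axis along the point's (either way round), within 7 degrees and 2 mm. A stop blocks turning anticlockwise from the gaps.
- vent_mark (a point): One of two yellow marks, a half turn apart, on the collar's top, 54 mm from its centre, 33 degrees (0.58 rad) clockwise from a white mark seen from above. The lid is there when a pointer meets it. Up to 47 degrees the lip's underside is a cam that runs down from 4 to 9.5 mm below the mouth; the lugs pass under it.
- lock_mark (a point): One of two red marks, a half turn apart, on the collar's top, 66 degrees (1.15 rad) clockwise from a white mark: here, past the cam's crest, the lugs click up into the lock.
- plunger (a joint): Spring plunger in the mouth, m pressed down (0 to 0.014). It touches the lid's underside 5 mm below the mouth with 4 N and pushes with 13 N when the flange rests on the collar (lid origin 16 mm below the mouth); in that lowest position the lugs are clear of the cam and the lid turns easily. A lid let go before the lock is driven back along the greased cam to the gaps and up.
- tank: The steel tank, 144 mm in diameter, fixed on the table. Origin: centre of its underside. A gauge reaches 93 mm from its axis on the -x side, a brass valve 110 mm on the +y side, both below 85 mm height; a short brass vent nipple stands out under one yellow mark.
- fence_top (a point): Point on top of the saw's rip fence, a fixed white rail 45 mm wide and 91 mm high that runs along world x between lid and tank: a clear place to carry the lid across. The fixed saw guard stands on the lid's side of the fence, at y 0.10 to 0.27 m from x = 0.63 m on, up to 0.58 m high; its bow reaches forward to x = 0.60 m at 0.45 m height.
- wax_tin: Bystander: loose round tin with a red lid, 77 mm in diameter, 40 mm high, standing on the table. Origin: centre of its underside.
- spanner: Bystander: loose steel open-ended spanner, 51x210x9 mm, lying on the table, long along its y axis. Origin: centre of its underside.
- screwdriver: Bystander: loose screwdriver with a red handle, 27x220x27 mm, lying on the table, long along its y axis. Origin: centre of its underside.
- hex_key: Bystander: loose dark hex key, 49x169x9 mm, lying on the table. Origin: centre of its underside.

How it is judged:
By the outcome, as a careful person would: the job done as asked, in the order asked, and still so for the second after the job is handed in, while the arm keeps its last pose, push and grip.
It also fails if it takes over 45 s, if anything falls off the work surface, if the arm or the gripper's body presses on something with over 40 N, if the wrist force passes 120 N, or if a joint passes its speed limit or range.

## Working session

There is one attempt and no reset: what is moved stays moved. The work goes in short steps, Python scripts to look and compute and a shell command to move; the robot and the scene stay as the last step left them, time stands still between calls to the robot, and variables do not carry over. Pictures are saved under pics/ and viewed, about 8 in all and at most 12, crops included, and the job is handed in when it is done.

```bash
ls; mkdir -p pics
cat > h.py <<'E'
import numpy as np, cv2
from rig import get_obs, imaging, robot
from scipy.spatial.transform import Rotation as R
def P(c):
    p=imaging.camera_params(c); return np.array(p["camera_matrix"]),p["k1"],np.array(p["xyz"]),p["rotation"]
def rot(r):
    r=np.array(r,float); return r if r.shape==(3,3) else R.from_quat(r).as_matrix()
def ray(c,px):
    K,k1,x,r=P(c)
    u=cv2.undistortPoints(np.array([[px]],float),K,np.array([k1,0,0,0.]))[0,0]
    return x, rot(r)@np.array([u[0],u[1],1])
def at_z(c,px,z):
    o,d=ray(c,px); return o+d*(z-o[2])/d[2]
def proj(c,p):
    K,k1,x,r=P(c); v=rot(r).T@(np.array(p)-x); s=v[:2]/v[2]; s=s*(1+k1*(s@s)); return K[:2,:2]@s+K[:2,2]
def snap(c,name):
    im=imaging.camera(c); cv2.imwrite(f"pics/{name}.png",im[:,:,::-1]); return im
E
python3 - <<'E'
from h import *
print(get_obs())
for c in("side","top"):
    snap(c,c+"0"); print(c,imaging.camera_params(c))
    for t in("lid","bar_top","mouth","vent_mark","lock_mark","tank","fence_top","wax_tin","spanner","screwdriver","hex_key"):
        print(t,[(np.round(d["pixel"],1).tolist(),round(d["confidence"],2)) for d in imaging.tip_of(c,t)])
a=cv2.imread("pics/top0.png");b=cv2.imread("pics/side0.png")
E
```

```text
pics
{'time': 0.0, 'q': array([ 1.08346510e+00,  5.28446161e-01,  1.43388852e+00,  1.41914691e-05,
        1.18139244e+00, -1.78513052e-01]), 'joint_velocities': array([ 0.00159623,  0.00047713, -0.00041136, -0.00017235, -0.0008648 ,
       -0.00014618]), 'joint_torque': array([-5.08240137e-04, -4.40038919e+01, -1.76590616e+01,  6.30507711e-02,
        5.83431136e-02, -1.88782205e-04]), 'position': array([0.18958972, 0.59479168, 0.22158831]), 'tool_rot': array([ 0.1080405 ,  0.69894435, -0.10946389,  0.69844234]), 'ft_force': array([-0.22098548,  0.16472096, -0.21252167]), 'moment': array([-0.05105317, -0.052271  ,  0.02785722]), 'grip_width': 0.08708191286158895}
side {'camera_matrix': array([[437.91432459,   0.        , 286.9624372 ],
       [  0.        , 437.91432459, 213.56650783],
       [  0.        ,   0.        ,   1.        ]]), 'k1': -0.05501725166345786, 'xyz': array([0.57164977, 0.5984653 , 1.20850388]), 'rotation': array([ 0.06024707,  0.96042962, -0.27141606, -0.01668978])}
lid [([310.8, 307.8], 0.71), ([298.5, 238.9], 0.45)]
bar_top [([309.7, 297.6], 0.65)]
mouth [([2
[... 381 characters left out ...]
x': array([[501.68579176,   0.        , 273.32260675],
       [  0.        , 501.68579176, 208.46641024],
       [  0.        ,   0.        ,   1.        ]]), 'k1': 0.021583642332855712, 'xyz': array([ 0.39916123, -0.09950126,  1.2654544 ]), 'rotation': array([-0.70070009,  0.71276494, -0.02471338,  0.01935916])}
lid [([158.3, 220.6], 0.95)]
bar_top [([156.5, 217.4], 0.7), ([373.1, 184.5], 0.48)]
mouth [([352.2, 187.8], 0.76)]
vent_mark [([363.5, 169.2], 0.89)]
lock_mark [([372.5, 184.2], 0.73)]
tank [([338.1, 195.2], 0.93)]
fence_top [([227.4, 206.8], 0.62)]
wax_tin [([179.3, 158.5], 0.94)]
spanner [([313.5, 268.7], 0.6)]
screwdriver [([156.6, 275.9], 0.89)]
hex_key [([395.2, 161.5], 0.69)]
```

View pics/top0.png

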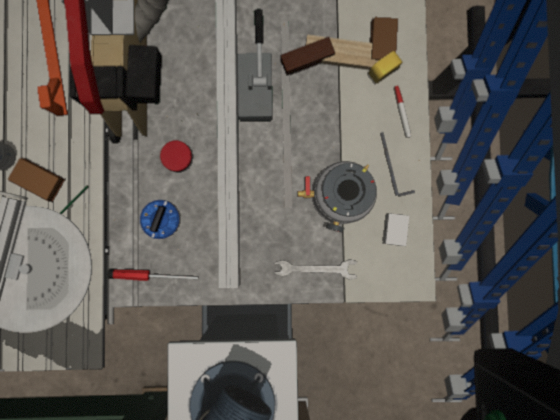

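View pics/side0.png

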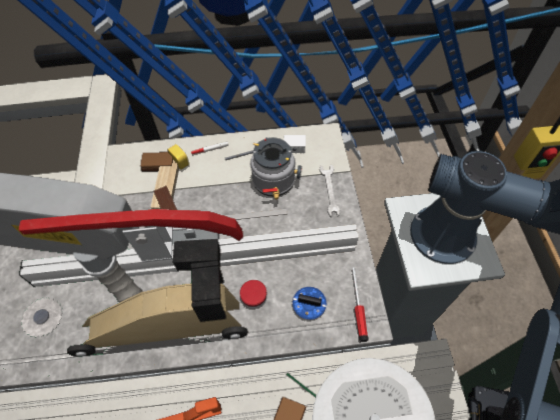

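The top view shows the lid at about (158,219), the tank mouth at (348,190), the fence at column 228, and the guard upper left. The side view shows the lid at (310,303) and the mouth at (273,150). Next I'll triangulate and zoom in on the lid and collar.

```bash
cat >> h.py <<'E'
def tri(a,b):
    (o1,d1),(o2,d2)=ray("side",a),ray("top",b)
    s=np.linalg.lstsq(np.c_[d1,-d2],o2-o1,rcond=None)[0]; p,q=o1+d1*s[0],o2+d2*s[1]; return (p+q)/2,np.linalg.norm(p-q)
E
python3 - <<'E'
from h import *
t=cv2.imread("pics/top0.png");s=cv2.imread("pics/side0.png")
print("bar",at_z("side",[309.7,297.6],.053),at_z("top",[156.5,217.4],.053),tri([309.7,297.6],[156.5,217.4]))
print("mouth",at_z("side",[273.1,149.3],.15),at_z("top",[352.2,187.8],.15),tri([273.1,149.3],[352.2,187.8]))
print("lid",at_z("side",[310.8,307.8],0),at_z("top",[158.3,220.6],0))
print("tank",at_z("side",[274.1,181.2],0),at_z("top",[338.1,195.2],0))
print("vent",at_z("side",[254.8,138.9],.15),at_z("top",[363.5,169.2],.15))
print("lock",at_z("side",[263.9,136.3],.15),at_z("top",[372.5,184.2],.15))
print("fence",at_z("side",[297.2,235.9],.091),at_z("top",[227.4,206.8],.091))
z=lambda i,c,r,w:cv2.resize(i[r-w:r+w,c-w:c+w],(400,300*400//300),interpolation=cv2.INTER_CUBIC)
cv2.imwrite("pics/crops.png",cv2.resize(np.vstack([np.hstack([z(t,158,219,28),z(t,348,190,36)])]),(800,400)))
cv2.imwrite("pics/crops2.png",cv2.resize(np.vstack([np.hstack([z(s,310,303,28),z(s,273,155,36)])]),(800,400)))
cv2.imwrite("pics/crops.png",cv2.resize(np.vstack([cv2.imread("pics/crops.png"),cv2.imread("pics/crops2.png")]),(600,600)))
E
```

```text
bar [0.45537274 0.17368216 0.053     ] [0.45792281 0.17278189 0.053     ] (array([0.4566378 , 0.17320563, 0.05258728]), np.float64(0.0026926206602320836))
mouth [ 0.50475628 -0.28571041  0.15      ] [ 0.51201084 -0.28560543  0.15      ] (array([ 0.50828124, -0.28414806,  0.15333048]), np.float64(0.006953681721973609))
lid [0.4515559  0.18508581 0.        ] [0.45235341 0.18019361 0.        ]
tank [ 0.50702447 -0.27146347  0.        ] [ 0.50896507 -0.27441068  0.        ]
vent [ 0.55780515 -0.33552613  0.15      ] [ 0.55341503 -0.31202778  0.15      ]
lock [ 0.52807559 -0.34271517  0.15      ] [ 0.51932688 -0.33119685  0.15      ]
fence [ 0.46671629 -0.00338099  0.091     ] [ 0.47811972 -0.00146182  0.091     ]
```

View pics/crops.png

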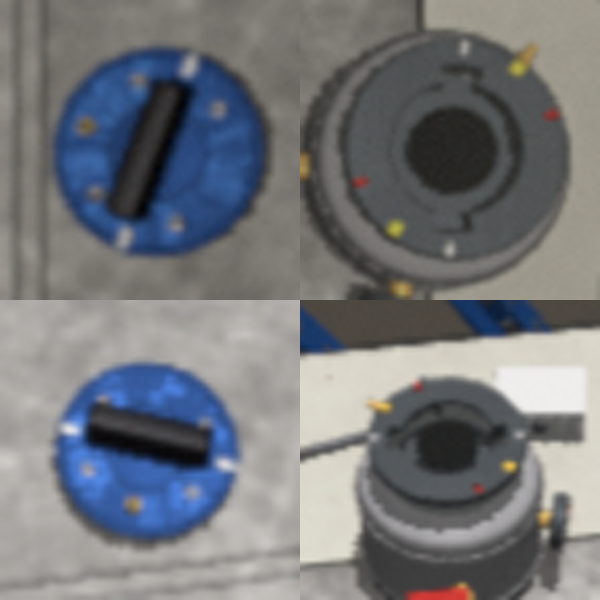

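Run:
```python
from h import *
from scipy.optimize import least_squares
A=np.radians
M={"top":[((351.4,165.3),0),((347.8,214.0),180),((364.3,170.3),-33),((335,208.7),147),((372.2,181.8),-66),((326.6,197.7),114)],
"side":[((255,151.9),0),((289.8,151.4),180),((256.2,144.4),-33),((287.2,158.8),147),((265.1,139.6),-66),((280,164.1),114)]}
def res(p,cs):
    return np.concatenate([proj(c,[p[0]+.054*np.cos(p[2]+A(a)),p[1]+.054*np.sin(p[2]+A(a)),.15])-m for c in cs for m,a in M[c]])
for cs in(["top"],["side"],["top","side"]):
    r=least_squares(res,[.51,-.285,0],args=(cs,),x_scale=[.01,.01,.1]); print(cs,r.x[:2],np.degrees(r.x[2]),np.round(r.fun,1))
for c,a,b in(("top",(165.5,203.1),(153.1,235.2)),("side",(294.9,298.9),(324.4,305.6))):
    a=at_z(c,a,.022);b=at_z(c,b,.022);d=a-b;print("lid",c,(a+b)/2,np.degrees(np.arctan2(d[1],d[0])),np.linalg.norm(d))
# flange ellipse via mask
o=get_obs();Rm=R.from_quat(o["tool_rot"]).as_matrix();print(np.round(Rm,3))
for c in("top","side"):
    imaging.camera(c); m=imaging.cut_out(c,"lid"); print(c,[(x["confidence"],np.round(x["box"],1)) for x in m[:2]])
    b=m[0]["box"][:2]; print(at_z(c,b,.02))
```

```text
['top'] [ 0.50808383 -0.27961414] -5.664347151722983 [-0.1  0.4  0.  -0.3 -0.2  0.3 -0.1 -0.   0.1 -0.2  0.2 -0.1]
['side'] [ 0.50877654 -0.27688166] -5.002762919578517 [-0.2  0.2 -0.3 -0.3  1.3  0.4 -0.2 -0.2 -0.2  0.1 -0.4 -0.2]
['top', 'side'] [ 0.50829373 -0.27897327] -5.482318639741493 [-0.5  0.3 -0.2 -0.4 -0.5  0.2 -0.3 -0.1 -0.2 -0.3 -0.  -0.2 -0.1 -0.4
 -0.3 -0.7  1.5 -0.2 -0.2 -0.7  0.  -0.4 -0.4 -0.7]
lid top [0.45506286 0.17281605 0.022     ] -21.307681493992703 0.08471542398952821
lid side [0.45464112 0.17596268 0.022     ] -20.716290113702755 0.0854863686152782
[[ 0.     0.304  0.953]
 [ 0.     0.953 -0.304]
 [-1.     0.     0.   ]]
top [(0.79, array([158.7, 217.8,  42. ,  41.2])), (0.74, array([336.3, 196.1,  77.8,  68.7]))]
[0.458437   0.17476639 0.02      ]
side []Traceback (most recent call last):
  File "<stdin>", line 16, in <module>
IndexError: list index out of range
```

```bash
cat >> h.py <<'E'
def go(pos,jaw):
    o=get_obs();Rm=R.from_quat(o["tool_rot"]).as_matrix()
    j=np.radians(jaw);x=np.array([0,0,-1.]);y=np.array([np.cos(j),np.sin(j),0]);T=np.c_[x,y,np.cross(x,y)]
    print("t",round(o["time"],2),"pos",np.round(o["position"]*1e3,1),"jaw",round(np.degrees(np.arctan2(Rm[1,1],Rm[0,1])),2),"w",round(o["grip_width"]*1e3,1),"F",np.round(o["ft_force"],1),"M",np.round(o["moment"],2))
    print("shift mm",np.round(Rm.T@(np.array(pos)-o["position"])*1e3,1),"turn",np.round(R.from_matrix(Rm.T@T).as_rotvec(degrees=True),2))
E
python3 -m inch '[[30,[7,-32,38],[0,0,0]],[30,[7,-32,38],[0,0,0]],[30,[7,-32,38],[0,0,0]],[30,[7,-32,38],[0,0,0]],[30,[7,-32,38],[0,0,0]],[30,[7,-32,38],[0,0,0]],[30,[7,-32,38],[0,0,0]],[30,[7,-32,38],[0,0,0]],[30,[7,-32,38],[0,0,0]],[30,[0,-10,10],[0,0,0]]]'
python3 -c 'from h import *;go([.4555,.1737,.12],69)'
```

```text
time: 2.65
position: [0.4462, 0.1979, 0.1592]
tool_rot: [0.11, 0.696, -0.104, 0.702]
ft_force: [0.7, -0.0, 0.0]
grip_width: 0.0302
t 2.65 pos [446.2 197.9 159.2] jaw 72.58 w 30.2 F [ 0.7 -0.   0. ] M [-0.01  0.02 -0.01]
shift mm [ 39.1 -20.7  15.9] turn [ 3.57  0.4  -0.63]
```

```bash
python3 -m inch '[[30,[19,-20,16],[0,0,0]],[30,[15,0,0],[3.6,0.4,-0.6]],[30,[0,0,0],[0,0,0]]]'
python3 - <<'E'
from h import *
go([.4555,.1737,.12],69)
t=snap("top","t1");s=snap("side","s1")
z=lambda i,c,r,w:cv2.resize(i[r-w:r+w,c-w:c+w,::-1],(400,400),interpolation=cv2.INTER_CUBIC)
cv2.imwrite("pics/c1.png",np.hstack([z(t,158,219,60),z(s,310,290,60)]))
p=get_obs()["position"];print(proj("top",p),proj("side",p))
E
```

```text
time: 3.02
position: [0.4568, 0.1739, 0.1254]
tool_rot: [0.131, 0.695, -0.129, 0.695]
ft_force: [0.1, 0.5, -0.3]
grip_width: 0.0299
t 3.02 pos [456.8 173.9 125.4] jaw 68.8 w 29.9 F [ 0.1  0.5 -0.3] M [ 0.01 -0.    0.01]
shift mm [ 5.4 -0.6 -1.1] turn [-0.2   0.05 -0.12]
[148.59740069 216.20192307] [310.19469508 287.87758559]
```

View pics/c1.png

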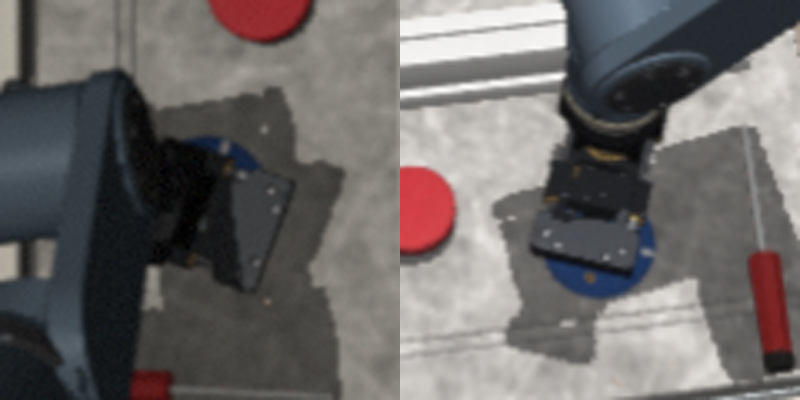

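The gripper sits over the lid: in the side crop the bar is hidden beneath it, with the blue flange showing centred around it. The fingers are occluded, so I'll descend and watch the force.

```bash
python3 -m inch '[[30,[35,-0.6,-1],[0,0,0]],[30,[32,0,0],[0,0,0]],[30,[22,0,0],[0,0,0]],[30,[8,0,0],[0,0,0]],[30,[0,0,0],[0,0,0]]]'
python3 -c 'from h import *;go([.4555,.1737,.028],69)'
```

```text
time: 3.75
position: [0.46, 0.178, 0.0316]
tool_rot: [0.129, 0.691, -0.124, 0.701]
ft_force: [-0.8, 0.2, 0.1]
grip_width: 0.0299
t 3.75 pos [460.  178.   31.6] jaw 69.37 w 29.9 F [-0.8  0.2  0.1] M [0.06 0.01 0.05]
shift mm [ 3.5 -5.6 -2.7] turn [ 0.37  0.74 -0.53]
```

```bash
python3 -m inch '[[30,[3,-5.6,-2.7],[0.4,0.7,-0.5]],[30,[0,0,0],[0,0,0]]]'
python3 -c 'from h import *;go([.4555,.1737,.028],69)'
```

```text
time: 4.0
position: [0.4562, 0.1738, 0.03]
tool_rot: [0.129, 0.694, -0.129, 0.696]
ft_force: [0.2, 0.0, 0.2]
grip_width: 0.0302
t 4.0 pos [456.2 173.8  30. ] jaw 68.99 w 30.2 F [0.2 0.  0.2] M [ 0.01 -0.04  0.01]
shift mm [ 2.  -0.4 -0.6] turn [-0.01  0.15 -0.08]
```

```bash
python3 -m inch '[[30,[2.5,-0.4,-0.6],[0,0,0]],[10,[0,0,0],[0,0,0]],[10,[0,0,0],[0,0,0]],[10,[0,0,0],[0,0,0]],[10,[0,0,0],[0,0,0]]]' 50
python3 -c 'from h import *;go([.4555,.1737,.028],69)'
```

```text
time: 4.62
position: [0.4563, 0.1737, 0.0283]
tool_rot: [0.13, 0.693, -0.128, 0.697]
ft_force: [0.3, 0.3, 0.3]
grip_width: 0.0156
t 4.62 pos [456.3 173.7  28.3] jaw 68.97 w 15.6 F [0.3 0.3 0.3] M [-0.05 -0.02  0.03]
shift mm [ 0.3 -0.3 -0.8] turn [-0.03  0.26 -0.15]
```

```bash
python3 -m inch '[[8,[-25,0,0],[0,0,0]],[8,[-45,0,0],[0,0,0]],[8,[-45,0,0],[0,0,0]],[8,[-45,0,0],[0,0,0]],[8,[-35,0,0],[0,0,0]],[8,[0,0,0],[0,0,0]]]'
python3 - <<'E'
from h import *
go([.5075,-.279,.22],84.6)
t=snap("top","t2");s=snap("side","s2")
z=lambda i,c,r,w:cv2.resize(i[r-w:r+w,c-w:c+w,::-1],(400,400),interpolation=cv2.INTER_CUBIC)
cv2.imwrite("pics/c2.png",np.hstack([z(t,150,219,50),z(s,310,260,50)]))
E
```

```text
time: 5.38
position: [0.4528, 0.173, 0.2261]
tool_rot: [0.129, 0.696, -0.13, 0.694]
ft_force: [-0.6, -0.9, -2.8]
grip_width: 0.0157
t 5.38 pos [452.8 173.  226.1] jaw 68.97 w 15.7 F [-0.6 -0.9 -2.8] M [0.01 0.01 0.01]
shift mm [   6.2 -402.2  213.3] turn [-15.63  -0.19   0.08]
```

View pics/c2.png

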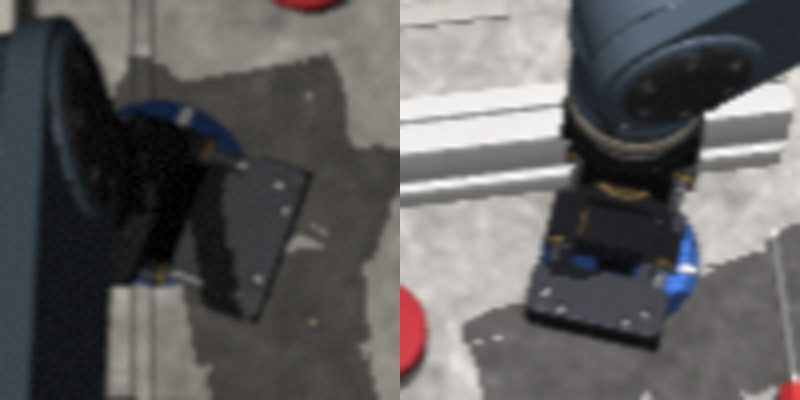

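The lid is lifted: blue flange shows under the gripper in both views, and Fz is -2.8 N. Next I carry it over the fence.

```bash
python3 -m inch '[[8,[0,-25,13],[0,0,0]],[8,[0,-44,23],[0,0,0]],[8,[0,-44,23],[0,0,0]],[8,[0,-44,23],[0,0,0]],[8,[0,-44,23],[0,0,0]],[8,[0,-44,23],[0,0,0]],[8,[0,-44,23],[0,0,0]],[8,[0,-40,21],[0,0,0]],[8,[0,-25,13],[0,0,0]],[8,[0,0,0],[0,0,0]]]'
python3 -c 'from h import *;go([.5075,-.279,.22],84.6)'
```

```text
time: 6.72
position: [0.4843, -0.2322, 0.1964]
tool_rot: [0.131, 0.715, -0.126, 0.675]
ft_force: [0.2, 0.7, -3.3]
grip_width: 0.0154
t 6.72 pos [ 484.3 -232.2  196.4] jaw 69.04 w 15.4 F [ 0.2  0.7 -3.3] M [ 0.07 -0.05 -0.03]
shift mm [-25.6 -35.5  37.1] turn [-15.56  -3.22  -0.2 ]
```

```bash
python3 -m inch '[[8,[-24,-5,5],[0,-3.2,-0.2]],[8,[0,-30,32],[0,0,0]],[8,[0,0,0],[-8,0,0]],[8,[0,0,0],[-7.5,0,0]],[8,[0,0,0],[0,0,0]]]'
python3 -c 'from h import *;go([.5075,-.279,.21],84.6)'
```

```text
time: 7.35
position: [0.5016, -0.2699, 0.2093]
tool_rot: [0.034, 0.714, -0.027, 0.699]
ft_force: [-0.2, -0.4, -2.4]
grip_width: 0.0157
t 7.35 pos [ 501.6 -269.9  209.3] jaw 85.05 w 15.7 F [-0.2 -0.4 -2.4] M [0.03 0.01 0.04]
shift mm [-0.9 -8.6  6.6] turn [ 0.46 -1.29 -0.56]
```

```bash
python3 -m inch '[[8,[-1,-8.6,6.6],[0.5,-1.3,-0.6]],[8,[0,0,0],[0,0,0]]]'
python3 - <<'E'
from h import *
go([.5075,-.279,.21],84.6)
t=snap("top","t3");s=snap("side","s3")
z=lambda i,c,r,w:cv2.resize(i[r-w:r+w,c-w:c+w,::-1],(400,400),interpolation=cv2.INTER_CUBIC)
cv2.imwrite("pics/c3.png",np.hstack([z(t,350,190,40),z(s,273,145,40)]))
E
```

```text
time: 7.6
position: [0.5071, -0.2777, 0.2084]
tool_rot: [0.035, 0.707, -0.034, 0.706]
ft_force: [0.5, 0.2, -2.3]
grip_width: 0.0158
t 7.6 pos [ 507.1 -277.7  208.4] jaw 84.42 w 15.8 F [ 0.5  0.2 -2.3] M [-0.01  0.01 -0.02]
shift mm [-1.6 -1.3  0.5] turn [-0.18 -0.09 -0.06]
```

View pics/c3.png

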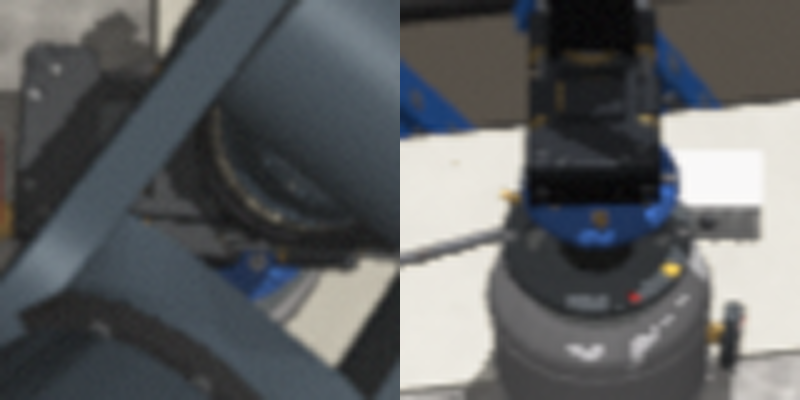

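The side view shows the lid over the mouth, about level, with the stub at side pixel ~(273,148). The top view is blocked by the arm. I'll check the lid's centre in the hand from the stub and rim pixels.

Run:
```python
from h import *
p=get_obs()["position"]; z=p[2]-.0283; jaw=np.radians(84.42); y=np.array([np.cos(jaw),np.sin(jaw)])
print("stub pred",proj("side",[*(p[:2]+.034*y),z+.0245]), "at",at_z("side",[273,148.4],z+.0245)[:2]-.034*y)
# rim: prediction vs blue mask
im=cv2.imread("pics/s3.png").astype(int); b=((im[:,:,0]-im[:,:,2]>50))
b[:,:250]=0;b[:,296:]=0;b[:128]=0;b[165:]=0
pts=np.argwhere(b)[:,::-1]; 
a=np.linspace(0,2*np.pi,360)
for dx in(-2,0,2):
  for dy in (-2,0,2):
    cc=p[:2]+np.array([dx,dy])/1e3
    hull=np.array([proj("side",[cc[0]+.049*np.cos(t),cc[1]+.049*np.sin(t),z+zz]) for t in a for zz in(.016,.021)])
    print(dx,dy,"right",hull[:,0].max().round(1),"bot",hull[:,1].max().round(1))
print("mask right",pts[:,0].max()+.5,"bot",pts[:,1].max()+.5,"left",pts[:,0].min())
bot=[(c,pts[pts[:,0]==c,1].max()) for c in range(258,290,3) if (pts[:,0]==c).any()];print(bot)
for r in range(134,150,2):print(r,pts[pts[:,1]==r,0].max(),im[r,284:292,0]-im[r,284:292,2])
```

```text
stub pred [272.37643786 148.5142812 ] at [ 0.50482445 -0.27738482]
-2 -2 right 289.1 bot 153.7
-2 0 right 289.2 bot 154.2
-2 2 right 289.3 bot 154.7
0 -2 right 288.5 bot 153.8Traceback (most recent call last):
  File "<stdin>", line 12, in <module>
  File "h.py", line 15, in proj
    K,k1,x,r=P(c); v=rot(r).T@(np.array(p)-x); s=v[:2]/v[2]; s=s*(1+k1*(s@s)); return K[:2,:2]@s+K[:2,2]
             ~^^^
  File "h.py", line 5, in P
    p=imaging.camera_params(c); return np.array(p["camera_matrix"]),p["k1"],np.array(p["xyz"]),p["rotation"]
ValueError: time passes only in moves, steps and waits
```

```bash
python3 -m inch '[[8,[12,-1.2,1.9],[0,0,0]],[8,[10,0,0],[0,0,0]],[8,[0,0,0],[0,0,0]]]'
python3 -c 'from h import *;go([.509,-.279,.183],84.6)'
```

```text
time: 8.07
position: [0.5083, -0.2782, 0.1846]
tool_rot: [0.035, 0.707, -0.034, 0.705]
ft_force: [-0.5, 0.3, -2.1]
grip_width: 0.0158
t 8.07 pos [ 508.3 -278.2  184.6] jaw 84.42 w 15.8 F [-0.5  0.3 -2.1] M [ 0.03  0.01 -0.02]
shift mm [ 1.6 -0.7  0.8] turn [-0.18 -0.18 -0.13]
```

```bash
python3 -m inch '[[8,[4,-0.8,0.8],[0,-0.2,-0.1]],[8,[3,0,0],[0,0,0]],[8,[3,0,0],[0,0,0]]]'
python3 -c 'from h import *;go([.509,-.279,.175],84.6)'
```

```text
time: 8.45
position: [0.5093, -0.2795, 0.1742]
tool_rot: [0.034, 0.706, -0.035, 0.707]
ft_force: [-0.4, 0.1, -2.2]
grip_width: 0.0156
t 8.45 pos [ 509.3 -279.5  174.2] jaw 84.41 w 15.6 F [-0.4  0.1 -2.2] M [-0.01  0.05 -0.  ]
shift mm [-0.8  0.4 -0.3] turn [-0.19  0.07  0.  ]
```

```bash
python3 -m inch '[[8,[3,0.4,-0.3],[0,0,0]],[8,[3,0,0],[0,0,0]],[8,[0,0,0],[0,0,0]]]'
python3 -c 'from h import *;go([.509,-.279,.162],84.6)'
```

```text
time: 8.82
position: [0.5097, -0.2797, 0.17]
tool_rot: [0.034, 0.705, -0.035, 0.707]
ft_force: [-0.3, 0.9, 3.0]
grip_width: 0.0156
t 8.82 pos [ 509.7 -279.7  170. ] jaw 84.42 w 15.6 F [-0.3  0.9  3. ] M [0.21 0.13 0.05]
shift mm [ 8.   0.7 -0.8] turn [-0.18  0.2   0.1 ]
```

```bash
python3 -m inch '[[8,[4,0.6,-0.8],[0,0.2,0.1]],[8,[3,0,0],[0,0,0]],[8,[3,0,0],[0,0,0]],[8,[2,0,0],[0,0,0]]]'
python3 -c 'from h import *;go([.509,-.279,.162],84.6)'
```

```text
time: 9.32
position: [0.5106, -0.2804, 0.1624]
tool_rot: [0.033, 0.705, -0.036, 0.708]
ft_force: [-4.4, 2.1, 15.3]
grip_width: 0.0157
t 9.32 pos [ 510.6 -280.4  162.4] jaw 84.43 w 15.7 F [-4.4  2.1 15.3] M [0.63 0.67 0.09]
shift mm [ 0.3  1.2 -1.7] turn [-0.17  0.29  0.21]
```

The lid is seated: TCP z is 162.4 mm against 162.3 expected, and Fz is about 15 N. I'll recentre slightly and turn clockwise (+ about tool x).

```bash
python3 -m inch '[[8,[1.5,1,-1.5],[0,0.3,0.2]],[8,[1.5,0,0],[6,0,0]],[8,[1.5,0,0],[6,0,0]]]'
python3 -c 'from h import *;go([.509,-.279,.162],51.6)'
```

```text
time: 9.7
position: [0.5119, -0.2802, 0.1626]
tool_rot: [0.109, 0.696, -0.111, 0.701]
ft_force: [-2.0, 3.4, 10.1]
grip_width: 0.0156
t 9.7 pos [ 511.9 -280.2  162.6] jaw 72.07 w 15.6 F [-2.   3.4 10.1] M [0.56 0.32 0.08]
shift mm [ 0.6  0.3 -3.2] turn [2.047e+01 4.700e-01 2.000e-02]
```

```bash
python3 -m inch '[[8,[1.5,0.3,-2.5],[5,0.4,0]],[8,[1.5,0,-1],[6,0,0]],[8,[1.5,0,-0.5],[5,0.2,0]]]'
python3 -c 'from h import *;go([.509,-.279,.162],51.6)'
```

```text
time: 10.07
position: [0.5119, -0.2804, 0.163]
tool_rot: [0.208, 0.673, -0.211, 0.678]
ft_force: [-1.4, 2.2, 9.7]
grip_width: 0.0156
t 10.07 pos [ 511.9 -280.4  163. ] jaw 55.54 w 15.6 F [-1.4  2.2  9.7] M [0.42 0.31 0.04]
shift mm [ 1.  -0.5 -3.2] turn [3.94 0.5  0.04]
```

```bash
python3 -m inch '[[8,[3,-0.3,-2.5],[2.5,0.5,0]],[8,[3,0,-1],[0.5,0,0]]]'
python3 - <<'E'
from h import *
go([.509,-.279,.162],51.6)
t=snap("top","t4");s=snap("side","s4")
z=lambda i,c,r,w:cv2.resize(i[r-w:r+w,c-w:c+w,::-1],(400,400),interpolation=cv2.INTER_CUBIC)
cv2.imwrite("pics/c4.png",np.hstack([z(t,350,190,36),z(s,273,150,30)]))
E
```

```text
time: 10.32
position: [0.5118, -0.2805, 0.1623]
tool_rot: [0.226, 0.667, -0.229, 0.673]
ft_force: [-5.1, 3.2, 21.2]
grip_width: 0.0158
t 10.32 pos [ 511.8 -280.5  162.3] jaw 52.49 w 15.8 F [-5.1  3.2 21.2] M [0.69 1.   0.32]
shift mm [ 0.3 -0.5 -3.1] turn [0.89 0.53 0.05]
```

View pics/c4.png

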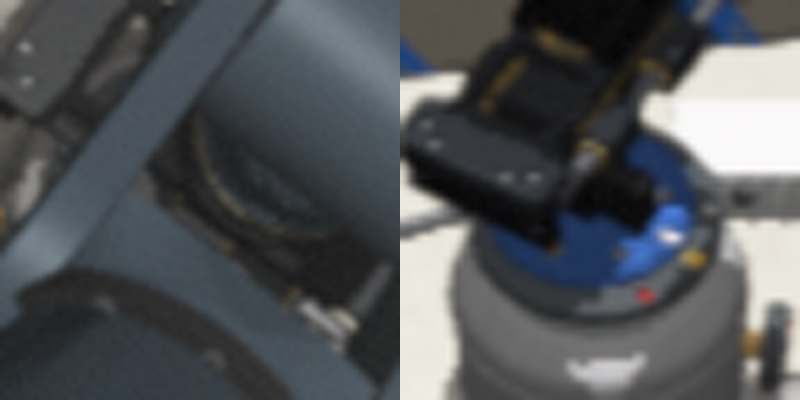

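The side crop shows the pointer at about (283,155), close radially to the yellow mark at (287,159). The red mark at (280,164) is well beyond it. I'll check the angles numerically.

Run:
```python
from h import *
y=at_z("side",[286.8,158.7],.15)[:2]; r=at_z("side",[279.8,164.2],.15)[:2]; w=at_z("side",[283.2,155.25],.156)[:2]
A=lambda v:np.degrees(np.arctan2(v[1],v[0]))
for c in([.5088,-.2769],[.5083,-.279],[.511,-.2795]):
    c=np.array(c);print(c,"yellow",A(y-c),"red",A(r-c),"pointer",A(w-c),np.linalg.norm(y-c),np.linalg.norm(w-c))
```

```text
[ 0.5088 -0.2769] yellow 141.17440542175294 red 109.01036375229431 pointer 143.49447781866562 0.05367929253286269 0.039719426462330266
[ 0.5083 -0.279 ] yellow 139.12976142543673 red 107.84787539174924 pointer 140.69253229856 0.054641150861064344 0.04061537381575849
[ 0.511  -0.2795] yellow 140.52508850790292 red 110.2208091913067 pointer 142.45464490467094 0.05702695694900908 0.04304161417710155
```

```bash
python3 -m inch '[[8,[2.5,0,-1],[1.4,0.3,0]],[8,[2.5,0,-0.5],[0,0,0]],[8,[2.5,0,-0.5],[0,0,0]]]'
python3 - <<'E'
from h import *
go([.509,-.279,.162],51.6)
s=snap("side","s5")
for i in range(4): s=imaging.camera("side")
go([.509,-.279,.162],51.6)
z=lambda i,c,r,w:cv2.resize(i[r-w:r+w,c-w:c+w,::-1],(600,600),interpolation=cv2.INTER_CUBIC)
cv2.imwrite("pics/c5.png",z(s,276,155,25))
E
```

```text
time: 10.8
position: [0.5118, -0.2805, 0.1623]
tool_rot: [0.234, 0.663, -0.237, 0.67]
ft_force: [-3.2, 1.7, 15.1]
grip_width: 0.0154
t 10.8 pos [ 511.8 -280.5  162.3] jaw 51.12 w 15.4 F [-3.2  1.7 15.1] M [ 0.6   0.68 -0.03]
shift mm [ 0.3 -0.6 -3.1] turn [-0.48  0.66  0.08]
t 11.05 pos [ 511.8 -280.5  162.3] jaw 51.11 w 15.8 F [-1.8  1.5 16.4] M [0.63 0.75 0.01]
shift mm [ 0.3 -0.6 -3.1] turn [-0.49  0.66  0.07]
```

View pics/c5.png

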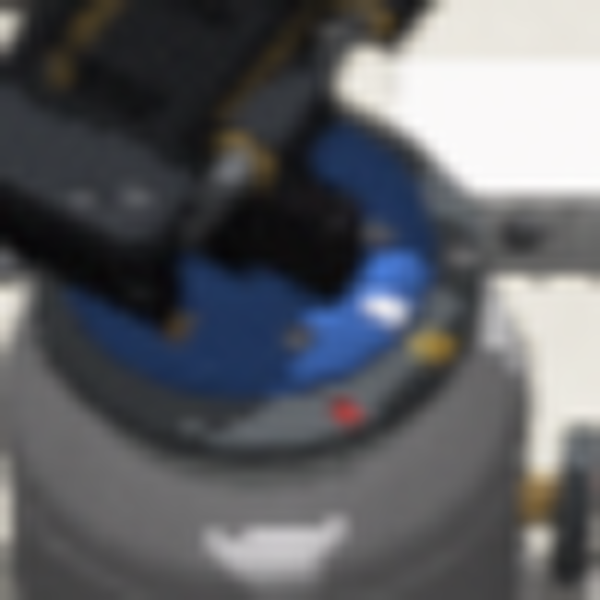

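The pointer is now at about (283.0,155.7), pointing at the yellow mark at (287.1,158.8). The red mark is well past it, the flange is down on the collar, and pose and push are steady, so I'll hand in.

```bash
python3 -c 'from h import *;print(robot.hand_in());go([.509,-.279,.162],51.6)'
```

```text
the job is handed in; nothing more can be done
None
the job is handed in; nothing more can be done
```

The lid is in the tank and turned clockwise to the yellow vent mark. The gripper still grips the bar and holds the lid down, and the job is handed in at about 11 s. It went in through the gaps without jamming and was pressed down on the spring before the turn. It never came near the red mark.

**Last checks:**
- **Pose:** the jaw angle put the lid about 33.5° clockwise from the white marks, against 33° wanted. The TCP was at 162.3 mm, which is the height for the flange resting on the collar. The push was about 16 N and the grip closed at 15.8 mm. Pose and grip held steady over the last 0.25 s.
- **Where they disagreed:** before the last small turn, the pointer in the side camera gave 1.6–2.3° still to go and the jaw angle gave 0.9°. I turned a further 1.4°, and the two agree to about 1–2°.
- **Sideways offset:** the tool sat about 3 mm off the estimated mouth centre, with 2–3 N of side force, and further nudges did not shift it.
- **Not seen:** the arm blocked the top camera's view of the collar, so only the side view confirms the final position. I did not photograph the other things on the table again after the carry. The path did not go near them, and the forces I read between moves gave no sign of contact with them.

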